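# Sort hardware and tape into the sorting trays

### The arm

A 6-joint arm with a two-finger parallel gripper is mounted at the origin on a cart in front of the work surface, level with it; the furniture and walls round the work are solid. World frame = base frame: x ahead of the robot, y to its left, z up, the work surface at z = 0. Lengths are in mm, angles in rad, forces in N, time in s.
With the tool pointing down it reaches from about 400 to 925 mm from the base axis. Payload 12.5 kg.
Tool frame: the origin (TCP) lies between the finger pads; the fingertips stand 25 mm ahead of it and the grasp point (between the pads) lies 6 mm ahead of it; z points along the fingers, y is the line along which they close (so a half turn about z gives the same grasp; the last joint's range is limited). The gripper opens to 95 mm and grips with 3 to 60 N. Pads are 20 mm wide; open, the fingers measure 119 mm over their backs; the gripper's body (75 mm by 180 mm) begins 59 mm behind the grasp point.
Start: joints at [-1.242, 0.491, 1.559, -0, 1.092, -0.106], TCP at [263.293, -566.855, 204.661] pointing down, gripper open.
Joint ranges: [-3.1, 3.1], [-0.84, 2.19], [0.05, 2.79], [-1.13, 4.28], [0.06, 2.93], [-2.69, 2.69]. Speed limits (rad/s): [2.22, 2.22, 2.79, 3.14, 3.14, 3.14].

### API

Orientations are given as [roll, pitch, yaw] about the fixed x, y, z axes, in that order (R = Rz(yaw) Ry(pitch) Rx(roll)).
In Python, from cell import state, read_camera, job_done, cut_out gives the robot as it stands. The module is installed in compiled form; this text tells all that it offers.
- The arm moves only by the tool jog_arm, never from a script. Its argument "motion" is a list of rows, each a list of 2 entries, a list of its own where there are three numbers: the shift along the tool's x, y, z in mm, then the turn about the tool's z in rad. A call has 1 to 5 rows; each row is the pose to reach, as a shift and turn from the pose commanded when the call began, along the tool's axes at that moment; what a row does not reach only later rows make up. A row lasts 1/10 s, in which the tool goes at most 50 mm and 8.59 degrees, less where a joint would pass 70% of its speed; a pose out of reach is approached as far as the arm can. A call with a gripper value outside its range is refused whole. "grip" is the closure, from 0 (fully open) to 1 (shut), set as the call begins (left out, the last holds). The fingers move at their own pace and stop on an object; the grip force is fixed at half the most. Time passes only in rows, so rows that repeat a pose let the fingers close. It gives the time, the measured TCP pose, the force, the opening and the grip force at its end, in the units of the state.
- state(): the state, without advancing time (a new reading comes with each control period).
- read_camera(name): name is "scene" or "side" or "wrist"; returns a dict with "img" (480x640x3 uint8, blue, green, red), "vertical_fov" (degrees; the focal length in pixels is half the picture's height over the tangent of half this angle, whatever the lens; pixels are square), "cx", "cy" (the principal point, pixels), "k1" (the pictures are not rectified: a ray, as slopes to the right and down, at radius r is drawn at 1 + k1 r^2 times it, then the intrinsics apply), "extrinsics" (4x4, takes a point from camera to world coordinates). Camera axes: x right, y up, looking along -z (the intrinsics and any distortion apply to the point x, -y, -z); pixel columns grow to the right and rows downward; lengths in mm; the calibration is good to about 2 mm. A picture is of the moment at which its call begins. There is no depth.
- job_done(): hands the job in; it is judged then, once.
Trained networks look in a picture, given as the dict that the camera call returned (one of the last four; its "shot" number tells which), for a name from the list of things; names that differ only in an ending like _2 or _b are one class to them, and where a whole thing is asked for, a point or a joint stands for the part that bears it (a point fixed in the world has none). Each returns a list of dicts, best first, with "p" (0 to 1); they miss things now and then, are a little off and sometimes report something else, mostly with a low value. They report only what shows in the picture. A call takes as long as a camera call. They do not tell look-alikes from the thing itself.
- cut_out(name, picture): "region" (480x640 bool, what is visible of it) and "box" ([left, top, right, bottom] in pixels, round what is visible of it).
The state is a dict: "t": time; "joints": joint angles; "qvel": joint speeds; "tau": joint torques, N m; "eef_pos": TCP position; "tcp_rot": TCP orientation; "ft_force": force on the tool from outside, world axes, zero at the start; "moment": the same for the moment, N m; "opening": opening from 0.0 (shut) to 1.0 (fully open); "grip_force": force on a finger pad.
Only numpy, scipy, OpenCV 4.12 (cv2) and the standard library are available. Lean on these libraries where they do the work, as an engineer would, in place of code of your own. Each camera call takes 0.05 s, during which the arm holds its last target. There are 200 camera calls.

### The job

Sort the four stray things lying on the bench in front of the robot, this side of the trays (two bolts, a spanner and a roll of black tape) into the three low wooden trays: each goes into the tray that already holds one of its kind, resting inside beside that sample, not propped on the rim and not (spanner and tape) on top of the sample. Leave the samples lying in their trays, and set things down gently without letting them drop or throwing them.

Things in the scene. Friction and masses are not known exactly. Their poses are not given: they have to be found in the camera images.
- tray_bolts: One of three equal open wooden trays, fixed to the bench, told apart only by the sample in it: 130 x 180 x 26 mm outside (x by y by height), walls 5 mm, floor 4 mm thick, so 120 x 170 mm inside. Origin under its middle on the bench, y along its long side. This one holds the sample bolt, lying within about 20 mm of (0, 52) mm, roughly across the tray; the floor from its -y wall to y = +20 mm is free.
- tray_spanners: One of three equal open wooden trays, fixed to the bench, told apart only by the sample in it: 130 x 180 x 26 mm outside (x by y by height), walls 5 mm, floor 4 mm thick, so 120 x 170 mm inside. Origin under its middle on the bench, y along its long side. This one holds the sample spanner, lying lengthwise near its +x wall (spanner centre line at x of about 33 mm); the floor from its -x wall to x = +15 mm is free.
- tray_tapes: One of three equal open wooden trays, fixed to the bench, told apart only by the sample in it: 130 x 180 x 26 mm outside (x by y by height), walls 5 mm, floor 4 mm thick, so 120 x 170 mm inside. Origin under its middle on the bench, y along its long side. This one holds the sample roll of tape, centred near (0, 46) mm; its -y half is free.
- sample_bolt: The bolt already in its tray at the start; leave it there: steel hex bolt, 52 mm long, shank 10 mm thick, head 16 mm across and 7 mm thick; it lies on its side and can roll about its length. Origin at its underside (as first laid) in the middle of its length, 6 mm from its centre line; y along its length towards the head.
- sample_spanner: The spanner already in its tray at the start; leave it there: flat steel combination spanner, 144 mm long, ends 22 mm wide and up to 7 mm thick, shank 8 mm wide between 1 and 5 mm above what it lies on. Origin under its middle, y along its length, z up.
- sample_tape: The roll already in its tray at the start; leave it there: roll of black tape lying flat, 52 mm across, 19 mm high, its hole filled (grip it from outside, in any direction). Origin under its middle, z up.
- bolt_1: A stray bolt on the bench (the two stray bolts are alike and go to the same tray): steel hex bolt, 52 mm long, shank 10 mm thick, head 16 mm across and 7 mm thick; it lies on its side and can roll about its length. Origin at its underside (as first laid) in the middle of its length, 6 mm from its centre line; y along its length towards the head.
- bolt_2: The other stray bolt on the bench: steel hex bolt, 52 mm long, shank 10 mm thick, head 16 mm across and 7 mm thick; it lies on its side and can roll about its length. Origin at its underside (as first laid) in the middle of its length, 6 mm from its centre line; y along its length towards the head.
- spanner: The stray spanner on the bench: flat steel combination spanner, 144 mm long, ends 22 mm wide and up to 7 mm thick, shank 8 mm wide between 1 and 5 mm above what it lies on. Origin under its middle, y along its length, z up.
- tape: The stray roll of tape on the bench: roll of black tape lying flat, 52 mm across, 19 mm high, its hole filled (grip it from outside, in any direction). Origin under its middle, z up.
Things that resemble listed ones, but are neither listed nor needed, are in the scene too. Leave any blue, orange or white look-alike of the sample_tape alone.

How it is judged:
By the outcome, as a careful person would: the job done as asked, in the order asked, and still so for the second after the job is handed in, with the robot touching nothing.
It also fails if it takes over 96 s, if anything falls off the work surface, if the arm or the gripper's body presses on something with over 40 N, if the wrist force passes 120 N, or if a joint passes its speed limit or range.

## Working session

There is one attempt and no reset: what is moved stays moved. The work goes in short steps, Python scripts to look and compute and a tool call to move; the robot and the scene stay as the last step left them, time stands still between calls to the robot, and variables do not carry over. Pictures are saved under pics/ and viewed, at most 14 in all, crops included, and the job is handed in when it is done.

Besides the shell and the picture viewer there is one more tool, called as name([rows], argument=value, ...), one row to a line, values as JSON. jog_arm: Moves the arm, as the interface text tells. Its arguments: {"type":"object","properties":{"motion":{"type":"array"},"grip":{"type":"number"}},"required":["motion"]}

```bash
mkdir -p pics; cat > h.py <<'E'
import numpy as np, cv2
from cell import state, read_camera, job_done, cut_out
def ray(c,u,v):
    f=240/np.tan(np.radians(c["vertical_fov"])/2)
    x,y=(u-c["cx"])/f,(v-c["cy"])/f
    a,b=x,y
    for _ in range(20):
        s=1+c["k1"]*(a*a+b*b); a,b=x/s,y/s
    E=np.array(c["extrinsics"]); return E[:3,:3]@np.array([a,-b,-1]),E[:3,3]
def w(c,u,v,z=0):
    d,o=ray(c,u,v); return o+d*(z-o[2])/d[2]
def px(c,p):
    E=np.array(c["extrinsics"]); q=E[:3,:3].T@(np.array(p,float)-E[:3,3])
    f=240/np.tan(np.radians(c["vertical_fov"])/2)
    a,b=q[0]/-q[2],-q[1]/-q[2]; s=1+c["k1"]*(a*a+b*b)
    return a*s*f+c["cx"],b*s*f+c["cy"]
def outline(c,reg,z):
    n,l,st,ce=cv2.connectedComponentsWithStats(reg.astype(np.uint8))
    i=1+np.argmax(st[1:,4]); v,u=np.nonzero(l==i)
    P=np.array([w(c,a,b,z)[:2] for a,b in zip(u,v)],np.float32)
    (x,y),(W,H),ang=cv2.minAreaRect(P)
    if W<H: ang+=90; W,H=H,W
    return dict(ctr=(round(x),round(y)),size=(round(W),round(H)),yaw=round(np.radians(ang),3),mean=P.mean(0).round())
E
python3 - <<'E'
from h import *
s=state(); print(s)
for n in("scene","side"):
    c=read_camera(n); cv2.imwrite(f"pics/{n}0.png",c["img"]); print(n,c["vertical_fov"],np.array(c["extrinsics"]).round(2).tolist())
    for k,z in(("bolt_1",6),("spanner",4),("tape",19),("tray_bolts",26)):
        for d in cut_out(k,c): print(k,round(d["p"],2),d["box"],outline(c,d["region"],z))
E
```

```text
{'t': 0.0, 'joints': array([-1.24160273e+00,  4.91578696e-01,  1.55948206e+00, -1.12521754e-05,
        1.09172775e+00, -1.05587136e-01]), 'qvel': array([ 0.0002636 , -0.00089537, -0.00073099,  0.00056965, -0.00034889,
       -0.00010412]), 'tau': array([-2.47808675e-03, -6.12649012e+01, -2.58180410e+01,  6.91357744e-02,
        4.82788298e-02, -9.25320910e-05]), 'eef_pos': array([ 263.19164965, -566.57365827,  204.03864828]), 'tcp_rot': array([-3.14040241e+00, -1.16108561e-04,  4.34785861e-01]), 'ft_force': array([-0.29208701, -0.50659327,  0.32622238]), 'moment': array([-0.03042833,  0.01477294, -0.06745446]), 'grip_force': 0.0, 'opening': 1.0013595456638626}
scene 57.229381413593984 [[-0.44, 0.55, -0.71, -115.3], [-0.9, -0.27, 0.35, 481.46], [-0.0, 0.79, 0.62, 673.98], [0.0, 0.0, 0.0, 1.0]]
bolt_1 0.48 [306.1, 295.2, 327.9, 313.1] {'ctr': (451, 213), 'size': (57, 15), 'yaw': np.float64(0.189), 'mean': array([449., 213.], dtype=float32)}
spanner 0.39 [447.8, 233.5, 459.5, 241.8] {'ctr': (504, -180), 'size': (30, 19), 'yaw': np.float64(2.462), 'mean': array([ 503., -179.], dtype=flo
[... 485 characters left out ...]
0.05, 0.05, 653.58], [0.07, 0.65, -0.76, -865.54], [0.0, 0.76, 0.65, 916.52], [0.0, 0.0, 0.0, 1.0]]
bolt_1 0.47 [234.7, 309.1, 248.5, 329.9] {'ctr': (425, -65), 'size': (56, 15), 'yaw': np.float64(1.375), 'mean': array([426., -67.], dtype=float32)}
spanner 0.71 [202.8, 359.4, 276.2, 377.0] {'ctr': (448, -193), 'size': (142, 22), 'yaw': np.float64(0.247), 'mean': array([ 446., -193.], dtype=float32)}
tape 0.69 [253.5, 259.7, 275.5, 281.8] {'ctr': (455, 71), 'size': (62, 52), 'yaw': np.float64(1.64), 'mean': array([456.,  70.], dtype=float32)}
tray_bolts 0.7 [281.0, 169.7, 326.9, 215.1] {'ctr': (520, 403), 'size': (211, 132), 'yaw': np.float64(1.63), 'mean': array([521., 395.], dtype=float32)}
```

View pics/scene0.png

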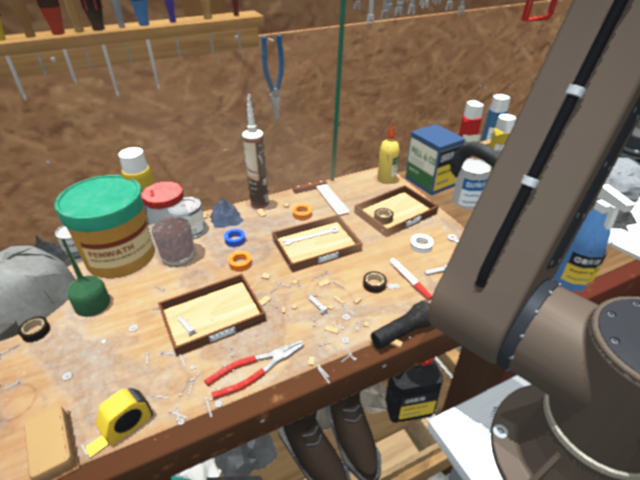

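View pics/side0.png

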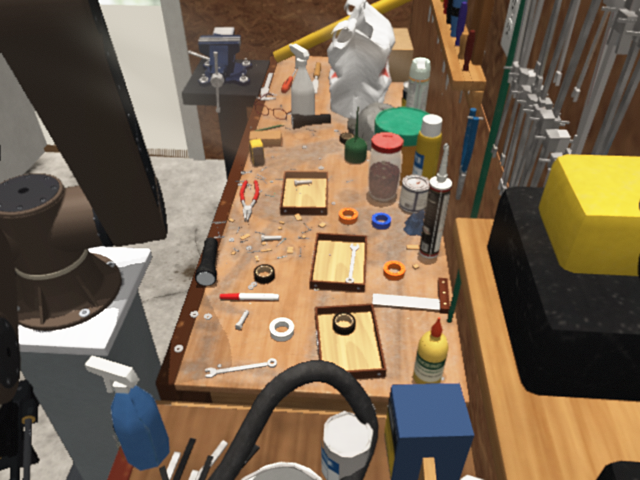

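The side view shows the three trays: bolts at (304,193), spanners at (340,262) and tapes at (350,340). The strays are bolts at (271,238) and (242,319), the spanner at (240,368), and black tape at (264,273). Another black ring at (347,137), scene (33,328), lies far beyond the trays, so it isn't the stray. The white, orange and blue rolls are look-alikes.

```bash
cat >> h.py <<'E'
from scipy.optimize import minimize
from scipy.spatial import ConvexHull
def box(a,b,h): return np.array([[sx*a/2,sy*b/2,z] for sx in(-1,1) for sy in(-1,1) for z in(0,h)],float)
def cyl(r,h): return np.array([[r*np.cos(t),r*np.sin(t),z] for t in np.linspace(0,6.28,40) for z in(0,h)])
def fit(views,pts,x0,yaw=True):
    "views: [(cam,region)], pts local; fits hull silhouette by IoU -> x,y,yaw"
    def cost(q):
        a=q[2] if yaw else 0.; R=np.array([[np.cos(a),-np.sin(a),0],[np.sin(a),np.cos(a),0],[0,0,1]])
        P=pts@R.T+[q[0]*100,q[1]*100,0]; t=0
        for c,reg in views:
            U=np.array([px(c,p) for p in P]); v0,u0=[m.min()-15 for m in np.nonzero(reg)]; v1,u1=[m.max()+15 for m in np.nonzero(reg)]
            v0,u0=max(v0,0),max(u0,0); S=4
            sub=np.kron(reg[v0:v1,u0:u1].astype(np.uint8),np.ones((S,S),np.uint8))
            m=np.zeros_like(sub); H=U[ConvexHull(U).vertices]
            cv2.fillPoly(m,[np.round(((H-[u0,v0]+.5)*S)*16).astype(np.int32)],1,shift=4)
            t+=1-(m&sub).sum()/max((m|sub).sum(),1)
        return t/len(views)
    q0=np.array([x0[0]/100,x0[1]/100,x0[2] if yaw else 0])
    sim=np.array([q0,q0+[.1,0,0],q0+[0,.1,0],q0+[0,0,.1]])
    r=minimize(cost,q0,method="Nelder-Mead",options=dict(initial_simplex=sim,xatol=.002,fatol=.0005))
    return (r.x*[100,100,1]).round(2),round(r.fun,3)
def best(name,c,xy,z=10,tol=70):
    "detection nearest to world xy"
    D=[(np.hypot(*(np.array(outline(c,d["region"],z)["mean"])-xy)),d) for d in cut_out(name,c) if d["region"].sum()>9]
    D=[e for e in D if e[0]<tol]; return min(D,key=lambda e:e[0])[1]["region"] if D else None
def go(x,y,z,yaw=None):
    "print shift in tool axes + turn to reach world TCP pose"
    s=state(); a=s["tcp_rot"][2]; d=np.array([x,y,z])-s["eef_pos"]
    t=0 if yaw is None else -((yaw-a+np.pi/2)%np.pi-np.pi/2)
    print("t",round(s["t"],1),"go",[round(d[0]*np.cos(a)+d[1]*np.sin(a)),round(d[0]*np.sin(a)-d[1]*np.cos(a)),round(-d[2])],"turn",round(t,2),"j6",round(s["joints"][5],2))
E
python3 - <<'E'
from h import *
c1=read_camera("scene"); c2=read_camera("side")
for n,u,v in(("tray_bolts",304,193),("tray_spanners",340,262),("tray_tapes",350,335)):
    xy=w(c2,u,v,10)[:2]; V=[(c,best(n,c,xy)) for c in(c1,c2)]; print(n,xy.round(),[r is not None and int(r.sum()) for _,r in V])
    V=[v for v in V if v[1] is not None]
    for W in [V]+([[v] for v in V] if len(V)>1 else []):
        print(fit(W,box(130,180,26),(*xy,0)) if W else None)
for u,v in((271,238),(242,319),(240,368),(264,273)): print(w(c2,u,v,5).round())
go(446,-193,230,0.247+np.pi/2)
E
```

```text
tray_bolts [519. 418.] [5039, False]
(array([5.2159e+02, 4.1492e+02, 5.0000e-02]), np.float64(0.062))
tray_spanners [634. 132.] [3159, 2853]
(array([ 6.3026e+02,  1.3115e+02, -2.0000e-02]), np.float64(0.087))
(array([ 6.3058e+02,  1.2911e+02, -3.0000e-02]), np.float64(0.071))
(array([ 6.3009e+02,  1.3326e+02, -1.0000e-02]), np.float64(0.084))
tray_tapes [665. -98.] [2337, 3794]
(array([ 6.6068e+02, -1.1508e+02,  1.5000e-01]), np.float64(0.174))
(array([ 6.6020e+02, -1.1601e+02,  1.5000e-01]), np.float64(0.127))
(array([ 6.6076e+02, -1.1234e+02,  1.4000e-01]), np.float64(0.212))
[451. 218.   5.]
[426. -64.   5.]
[ 445. -195.    5.]
[453.  85.   5.]
t 0.9 go [323, -262, -25] turn -1.38 j6 -0.11
```

```bash
cat > tri.py <<'E'
from h import *
c1=read_camera("scene"); c2=read_camera("side")
def tri(a,b):
    d1,o1=ray(c1,*a); d2,o2=ray(c2,*b); A=np.stack([d1,-d2],1); t=np.linalg.lstsq(A,o2-o1,rcond=None)[0]
    p,q=o1+d1*t[0],o2+d2*t[1]; return ((p+q)/2).round(),round(np.linalg.norm(p-q))
print("hose left top",tri((455,150),(262,390)),"bottle",tri((597,205),(108,368)),"can",tri((472,165),(350,415)))
c=read_camera("wrist"); cv2.imwrite("pics/w0.png",c["img"]); print(np.array(c["extrinsics"]).round(2).tolist(),c["vertical_fov"],state()["eef_pos"],[w(c,u,v).round() for u,v in((0,0),(639,0),(320,240),(0,479),(639,479))])
E
python3 tri.py
```

```text
hose left top (array([ 572., -291.,  152.]), 138) bottle (array([ 284., -336.,  184.]), 24) can (array([ 662., -348.,   92.]), 17)
[[0.42, 0.87, 0.25, 335.41], [-0.91, 0.4, 0.12, -534.47], [0.0, -0.28, 0.96, 384.57], [0.0, 0.0, 0.0, 1.0]] 70.9054410515759 [ 263.29745556 -566.85796931  204.69390043] [array([ 325., -187.,    0.]), array([ 596., -770.,    0.]), array([ 232., -585.,    0.]), array([-322., -301.,    0.]), array([   90., -1194.,    -0.])]
```

View pics/w0.png

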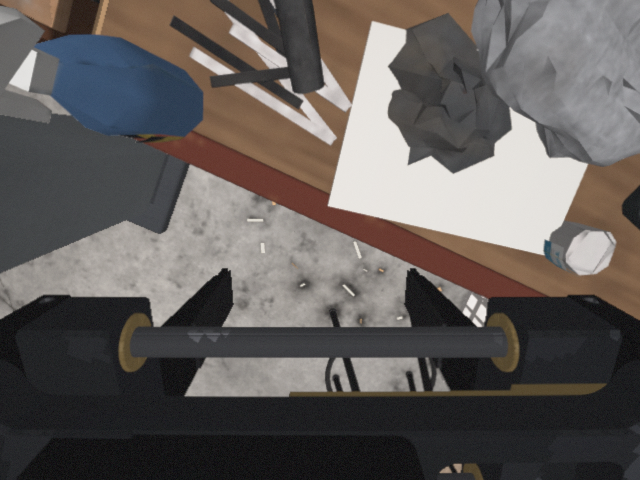

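The wrist view looks past the fingers. The blue spray bottle (130,90) stands beside the direct path, so I rise before crossing.

jog_arm([
  [[0, 0, -50], 0],
  [[0, 0, -100], 0],
  [[0, 0, -150], 0],
  [[25, -25, -180], 0.05],
  [[60, -60, -180], 0.1],
], grip=0)

```text
t: 1.55
eef_pos: [292.5, -488.2, 388.3]
tcp_rot: [3.135, -0.001, 0.331]
ft_force: [1.1, 0.2, 0.3]
opening: 0.999
grip_force: 0.0
```

jog_arm([
  [[35, -35, 0], 0.1],
  [[70, -70, 0], 0.1],
  [[105, -105, 0], 0.1],
  [[140, -140, 0], 0.1],
  [[170, -170, 30], 0.1],
])

```text
t: 2.05
eef_pos: [397.8, -270.7, 358.4]
tcp_rot: [3.136, -0.004, 0.235]
ft_force: [0.3, -1.5, -0.0]
opening: 1.005
grip_force: 0.0
```

```bash
python3 -c "
from h import *
go(388,-208,210,.247)"
```

```text
t 2.0 go [5, -63, 148] turn -0.01 j6 0.6
```

jog_arm([
  [[2, -30, 30], 0],
  [[5, -60, 70], 0],
  [[5, -63, 110], 0],
  [[5, -63, 148], 0],
  [[5, -63, 148], 0],
])

```text
t: 2.55
eef_pos: [385.1, -208.4, 204.8]
tcp_rot: [-3.137, 0.004, 0.235]
ft_force: [0.3, 0.1, 0.4]
opening: 0.999
grip_force: 0.0
```

```bash
python3 - <<'E'
from h import *
c=read_camera("wrist"); cv2.imwrite("pics/w1.png",c["img"])
for k,z in(("spanner",4),("bolt_1",6)):
  for d in cut_out(k,c): print(k,round(d["p"],2),d["box"],outline(c,d["region"],z))
s=state(); print(s["eef_pos"],s["tcp_rot"])
E
```

```text
spanner 0.58 [310.6, 81.7, 331.6, 220.6] {'ctr': (448, -196), 'size': (143, 22), 'yaw': np.float64(0.246), 'mean': array([ 448., -195.], dtype=float32)}
bolt_1 0.71 [177.9, 130.4, 227.3, 160.6] {'ctr': (428, -68), 'size': (55, 15), 'yaw': np.float64(1.334), 'mean': array([428., -69.], dtype=float32)}
[ 387.34964949 -210.39445083  209.28228434] [ 3.14020711e+00 -1.09990457e-03  2.34572793e-01]
```

View pics/w1.png

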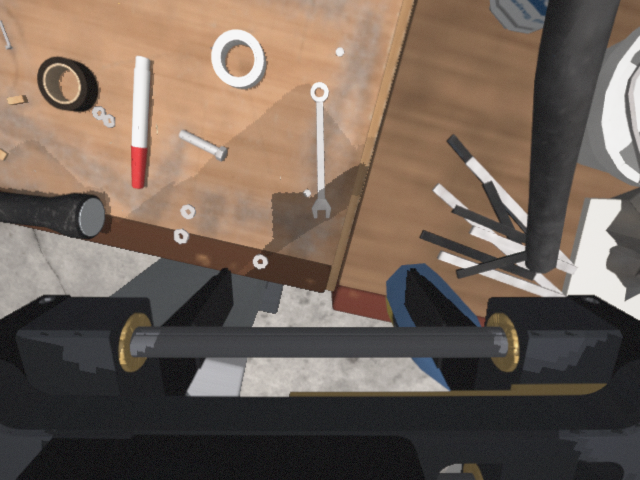

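The spanner shows at (320,150) and the bolt at (203,145). The bench-end strip runs at (370,150), about 50 mm from the spanner, so I approach with the fingers partly closed.

```bash
python3 -c "
from h import *
go(448,-195,26.5,.246)"
```

```text
t 2.7 go [63, -1, 183] turn -0.01 j6 0.69
```

jog_arm([
  [[30, -1, 35], -0.01],
  [[63, -1, 80], -0.01],
  [[63, -1, 125], -0.01],
  [[63, -1, 160], -0.01],
  [[63, -1, 168], -0.01],
], grip=0.6)

```text
t: 3.2
eef_pos: [447.7, -194.2, 38.3]
tcp_rot: [-3.14, 0.002, 0.245]
ft_force: [0.6, -0.7, -0.2]
opening: 0.637
grip_force: 0.0
```

```bash
python3 -c "
from h import *
go(448,-195,26.5,.246)"
```

```text
t 3.2 go [0, 1, 12] turn -0.0 j6 0.78
```

jog_arm([
  [[0, 0, 6], 0],
  [[0, 0, 11.5], 0],
  [[0, 0, 11.5], 0],
])

```text
t: 3.5
eef_pos: [448.3, -194.7, 29.4]
tcp_rot: [3.14, -0.001, 0.245]
ft_force: [-0.1, 0.3, -0.1]
opening: 0.415
grip_force: 0.0
```

jog_arm([
  [[0, 0, 0], 0],
  [[0, 0, 0], 0],
  [[0, 0, 0], 0],
  [[0, 0, 0], 0],
  [[0, 0, 0], 0],
], grip=1)

```text
t: 4.0
eef_pos: [447.7, -194.2, 28.4]
tcp_rot: [3.141, -0.0, 0.245]
ft_force: [0.4, -0.2, 0.4]
opening: 0.04
grip_force: 0.0
```

jog_arm([
  [[0, 0, -20], 0],
  [[-30, 0, -60], 0],
  [[-60, 0, -100], 0],
], grip=0.6)

```text
t: 4.3
eef_pos: [388.6, -208.3, 128.8]
tcp_rot: [-3.14, 0.001, 0.246]
ft_force: [0.2, -0.3, 0.6]
opening: 0.24
grip_force: 0.0
```

```bash
python3 - <<'E'
from h import *
c=read_camera("wrist"); cv2.imwrite("pics/w2.png",c["img"])
for k,z in(("spanner",4),):
  for d in cut_out(k,c): print(k,round(d["p"],2),d["box"],outline(c,d["region"],z))
s=state(); print(s["eef_pos"],s["tcp_rot"],s["opening"])
go(448,-195,30,.246)
E
```

```text
spanner 0.95 [307.4, 73.3, 329.5, 241.1] {'ctr': (447, -195), 'size': (144, 21), 'yaw': np.float64(0.246), 'mean': array([ 451., -194.], dtype=float32)}
[ 388.47303615 -209.5909401   132.02162525] [ 3.13722979 -0.00326745  0.24365244] 0.3181630019301311
t 4.4 go [61, 0, 102] turn -0.0 j6 0.68
```

View pics/w2.png

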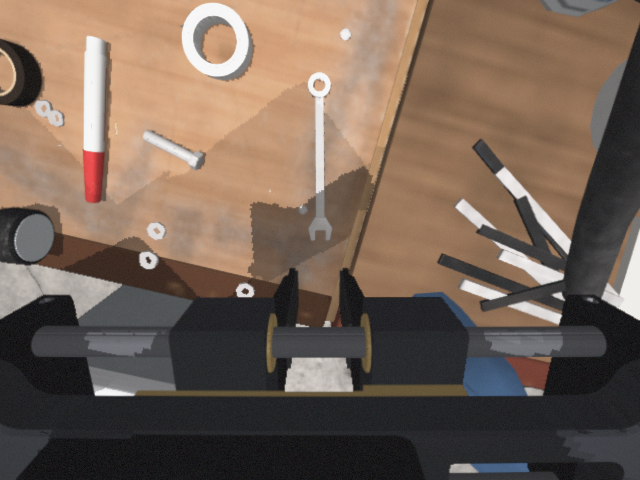

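The spanner at (319,155) hasn't moved, so the fingers closed just above the shank. I go back lower, feeling for the bench.

jog_arm([
  [[30, 0, 40], 0],
  [[61, 0, 80], 0],
  [[61, 0, 95], 0],
  [[61, 0, 100], 0],
  [[61, 0, 100], 0],
])

```text
t: 4.9
eef_pos: [448.2, -193.5, 27.5]
tcp_rot: [-3.14, 0.001, 0.245]
ft_force: [0.1, 0.3, -0.1]
opening: 0.4
grip_force: 0.0
```

jog_arm([
  [[0, 0, 1], 0],
  [[0, 0, 1], 0],
])

```text
t: 5.1
eef_pos: [448.8, -194.3, 28.1]
tcp_rot: [3.14, -0.001, 0.244]
ft_force: [-0.5, -0.4, 0.5]
opening: 0.401
grip_force: 0.0
```

```bash
python3 - <<'E'
from h import *
S=[]
for i in range(3):
    read_camera("side"); s=state(); print(s["eef_pos"].round(1),s["ft_force"].round(1),round(s["opening"],2))
E
```

```text
[ 448.8 -194.3   28.2] [0.1 0.3 0.9] 0.4
[ 448.8 -194.2   28.1] [ 0.4  0.3 -0.7] 0.4
[ 448.8 -194.2   28. ] [-0.1  0.3  0.2] 0.4
```

jog_arm([
  [[0, 0, 1], 0],
  [[0, 0, 1.7], 0],
  [[0, 0, 1.7], 0],
])

```text
t: 5.55
eef_pos: [448.6, -193.9, 25.6]
tcp_rot: [3.142, 0.0, 0.245]
ft_force: [-0.1, -0.3, 0.9]
opening: 0.401
grip_force: 0.0
```

jog_arm([
  [[0, 0, 0], 0],
  [[0, 0, 0], 0],
  [[0, 0, 0], 0],
  [[0, 0, 0], 0],
  [[0, 0, 0], 0],
], grip=1)

```text
t: 6.05
eef_pos: [448.7, -193.9, 25.6]
tcp_rot: [3.142, 0.0, 0.245]
ft_force: [-0.3, 0.9, 0.1]
opening: 0.043
grip_force: 0.0
```

jog_arm([
  [[0, 0, 0], 0],
  [[0, 0, 0], 0],
  [[0, 0, 0], 0],
])

```text
t: 6.35
eef_pos: [448.6, -193.9, 25.6]
tcp_rot: [3.142, 0.0, 0.245]
ft_force: [0.2, 1.1, 0.2]
opening: 0.005
grip_force: 0.0
```

```bash
python3 - <<'E'
from h import *
c=read_camera("side"); a=cv2.resize(c["img"][320:410,170:310],None,fx=4,fy=4,interpolation=cv2.INTER_CUBIC)
b=read_camera("wrist"); s=state()
p=s["eef_pos"]-[0,0,25]; print(px(b,p),px(c,p),px(b,p+[0,0,25]))
d=b["img"][60:460,170:470]
out=np.zeros((400,560+300,3),np.uint8); out[:360,:560]=a; out[:,560:]=d
cv2.imwrite("pics/m3.png",cv2.resize(out,(800,372)))
E
```

```text
(np.float64(316.83824210045594), np.float64(266.5592528783064)) (np.float64(241.99243732877613), np.float64(368.9057181982761)) (np.float64(316.6998743113289), np.float64(282.2098454133945))
```

View pics/m3.png

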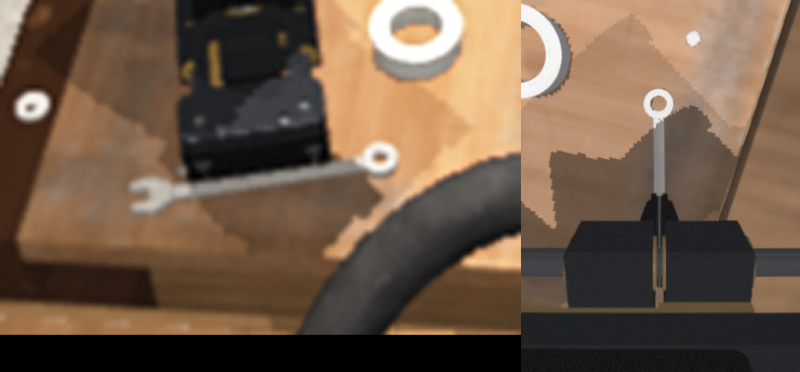

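jog_arm([
  [[0, 0, 1], 0],
  [[0, 0, 1], 0],
])

```text
t: 6.65
eef_pos: [448.6, -193.9, 24.5]
tcp_rot: [3.142, 0.0, 0.245]
ft_force: [0.3, 0.3, 0.2]
opening: 0.002
grip_force: 0.0
```

jog_arm([
  [[0, 0, 1], 0],
  [[0, 0, 1], 0],
])

```text
t: 6.85
eef_pos: [448.6, -193.9, 23.4]
tcp_rot: [-3.142, 0.0, 0.245]
ft_force: [0.1, 0.9, -0.1]
opening: 0.003
grip_force: 0.0
```

jog_arm([
  [[0, 0, 1.5], 0],
  [[0, 0, 3], 0],
])

```text
t: 7.05
eef_pos: [448.7, -193.9, 20.5]
tcp_rot: [3.141, -0.0, 0.245]
ft_force: [0.3, 1.0, 0.0]
opening: 0.005
grip_force: 0.0
```

jog_arm([
  [[0, 0, 1.5], 0],
  [[0, 0, 3], 0],
])

```text
t: 7.25
eef_pos: [448.7, -193.9, 17.4]
tcp_rot: [3.142, 0.0, 0.245]
ft_force: [0.6, 0.9, -0.0]
opening: 0.005
grip_force: 0.0
```

jog_arm([
  [[0, 0, 1], 0],
  [[0, 0, 2], 0],
])

```text
t: 7.45
eef_pos: [448.7, -193.9, 15.4]
tcp_rot: [3.142, 0.0, 0.245]
ft_force: [-0.2, -0.0, 0.4]
opening: 0.005
grip_force: 0.0
```

jog_arm([
  [[0, 0, 1], 0],
  [[0, 0, 2], 0],
])

```text
t: 7.65
eef_pos: [448.7, -193.9, 13.5]
tcp_rot: [3.142, -0.0, 0.245]
ft_force: [0.8, 0.2, -0.3]
opening: 0.006
grip_force: 0.0
```

```bash
python3 - <<'E'
from h import *
c=read_camera("wrist"); s=state(); print(s)
for d in cut_out("spanner",c): print(round(d["p"],2),d["box"],outline(c,d["region"],4))
o=cv2.resize(c["img"][60:360,170:470],(600,600)); cv2.imwrite("pics/m4.png",o)
E
```

```text
{'t': 7.7, 'joints': array([-5.43117816e-01,  6.03549141e-01,  2.05889256e+00, -1.36061437e-04,
        4.79209851e-01,  7.83001357e-01]), 'qvel': array([ 0.00037966, -0.00429887, -0.00037623, -0.00074095,  0.00454985,
        0.00020934]), 'tau': array([ 3.69951257e-02, -5.46397877e+01, -1.15460828e+01,  3.94167798e-02,
       -1.13747438e-02,  9.79309425e-05]), 'eef_pos': array([ 448.6307791 , -193.87129038,   13.37580695]), 'tcp_rot': array([3.14159016e+00, 8.60133265e-05, 2.44797891e-01]), 'ft_force': array([-0.20128661, -1.10406586, -0.47007535]), 'moment': array([ 0.08902444, -0.0353844 ,  0.01449593]), 'grip_force': 0.0, 'opening': 0.0029899810832040366}
0.7 [299.8, 155.3, 335.7, 266.1] {'ctr': (486, -185), 'size': (65, 18), 'yaw': np.float64(0.23), 'mean': array([ 490., -184.], dtype=float32)}
```

View pics/m4.png

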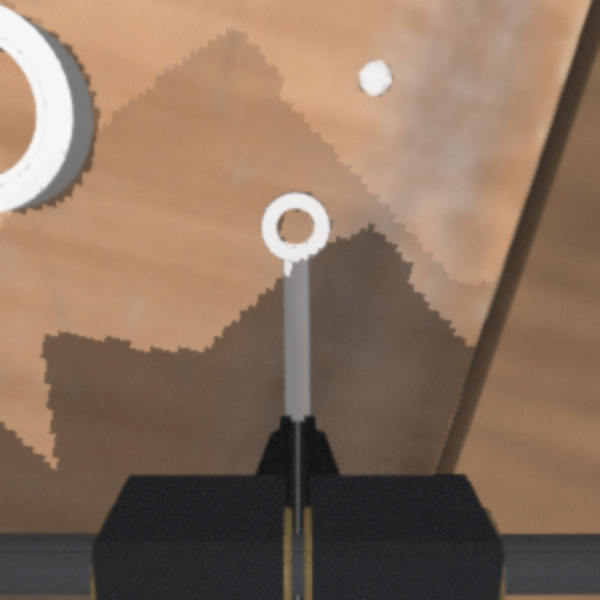

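```bash
python3 - <<'E'
from h import *
c=read_camera("wrist"); print("now cam",np.array(c["extrinsics"])[:3,3].round(1),"ring",w(c,318,174,4).round(1),"ring edges",w(c,301,174,4).round(1),w(c,335,174,4).round(1),"shank",w(c,312.5,240,4).round(1),w(c,325,240,4).round(1))
print("predicted px of ring (516,-178,4):",px(c,(516,-178,4)),"k1",c["k1"],c["cx"],c["cy"])
s=state()["eef_pos"]
for z in (0,20,40): print(z,px(c,(s[0]+9.7,s[1]+2.4,z)))
E
python3 - <<'E'
import cv2; c=cv2.imread("pics/w2.png"); cv2.imwrite("pics/w2c.png",cv2.resize(c[60:360,170:470],(600,600)))
E
```

```text
now cam [ 525.7 -175.5  193.4] ring [ 507.9 -179.9    4. ] ring edges [ 505.6 -170.7    4. ] [ 510.2 -189.     4. ] shank [ 470. -186.    4.] [ 471.8 -193.1    4. ]
predicted px of ring (516,-178,4): (np.float64(318.24046747759934), np.float64(158.6351443693587)) k1 -0.014718385675670574 318.4330727689156 236.56871519029355
0 (np.float64(316.8527496131321), np.float64(257.9866985456974))
20 (np.float64(316.7339199080332), np.float64(270.2395275307473))
40 (np.float64(316.58778590588327), np.float64(285.31534020301444))
```

View pics/w2c.png

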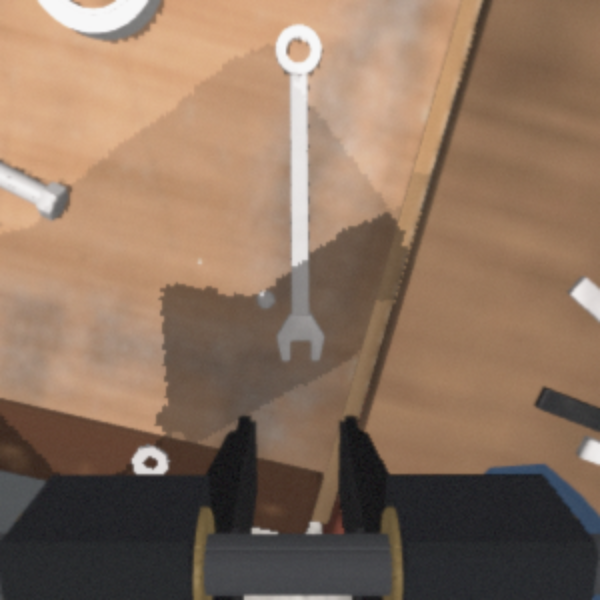

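No contact yet, even 12 mm below the nominal floor, and the wrist picture has the tip about where TCP level would be. I keep feeling downwards in small steps.

jog_arm([
  [[0, 0, 1], 0],
  [[0, 0, 2], 0],
])

```text
t: 8.0
eef_pos: [448.7, -193.9, 11.5]
tcp_rot: [3.141, -0.0, 0.245]
ft_force: [0.5, 0.2, 0.4]
opening: 0.005
grip_force: 0.0
```

jog_arm([
  [[0, 0, 1], 0],
  [[0, 0, 1], 0],
])

```text
t: 8.2
eef_pos: [448.6, -193.9, 10.4]
tcp_rot: [-3.142, 0.0, 0.245]
ft_force: [-0.0, -1.1, -0.4]
opening: 0.002
grip_force: 0.0
```

jog_arm([
  [[0, 0, 1], 0],
  [[0, 0, 1], 0],
])

```text
t: 8.4
eef_pos: [448.6, -193.9, 9.5]
tcp_rot: [-3.142, 0.0, 0.245]
ft_force: [0.6, -0.2, 0.3]
opening: 0.004
grip_force: 0.0
```

jog_arm([
  [[0, 0, 1], 0],
  [[0, 0, 1], 0],
])

```text
t: 8.6
eef_pos: [448.6, -193.9, 8.5]
tcp_rot: [3.142, 0.0, 0.245]
ft_force: [-0.4, -0.1, -0.5]
opening: 0.0
grip_force: 0.0
```

jog_arm([
  [[0, 0, 1], 0],
  [[0, 0, 2], 0],
])

```text
t: 8.8
eef_pos: [448.7, -193.9, 6.5]
tcp_rot: [3.141, -0.0, 0.245]
ft_force: [-0.1, -0.4, -0.5]
opening: 0.004
grip_force: 0.0
```

jog_arm([
  [[0, 0, 1], 0],
  [[0, 0, 2], 0],
])

```text
t: 9.0
eef_pos: [448.7, -193.9, 4.5]
tcp_rot: [3.141, 0.0, 0.245]
ft_force: [0.3, 0.5, 0.2]
opening: 0.004
grip_force: 0.0
```

jog_arm([
  [[0, 0, 1], 0],
  [[0, 0, 2], 0],
])

```text
t: 9.2
eef_pos: [448.7, -193.9, 2.5]
tcp_rot: [3.142, -0.0, 0.245]
ft_force: [0.5, 0.4, -0.7]
opening: 0.006
grip_force: 0.0
```

```bash
python3 - <<'E'
from h import *
c=read_camera("wrist"); E=np.array(c["extrinsics"])
for d in cut_out("spanner",c):
    print(d["p"],d["box"])
    R=d["region"]; 
    for v in range(int(d["box"][1]),int(d["box"][3]),6):
        u=np.nonzero(R[v])[0]
        if len(u): a,b=w(c,u[0]-.5,v,4),w(c,u[-1]+.5,v,4); print(v,u[0],u[-1],np.linalg.norm(a-b).round(1))
E
```

```text
0.92 [301.1, 157.9, 336.3, 379.6]
157 313 322 5.2
163 304 330 14.0
169 301 334 17.7
175 300 335 18.8
181 301 333 17.4
187 304 329 13.7
193 311 323 6.9
199 311 323 6.9
205 311 323 7.0
211 311 323 7.0
217 311 324 7.6
223 311 324 7.6
229 312 324 7.1
235 313 324 6.6
241 312 324 7.2
247 312 324 7.2
253 312 324 7.3
259 312 325 7.9
265 312 325 7.9
373 315 321 4.4
```

jog_arm([
  [[0, 0, 1], 0],
  [[0, 0, 2], 0],
])

```text
t: 9.5
eef_pos: [448.7, -193.9, 0.5]
tcp_rot: [3.141, -0.0, 0.245]
ft_force: [0.0, 0.6, 0.0]
opening: 0.001
grip_force: 0.0
```

jog_arm([
  [[0, 0, 1], 0],
  [[0, 0, 2], 0],
])

```text
t: 9.7
eef_pos: [448.7, -193.9, -1.5]
tcp_rot: [3.141, -0.0, 0.245]
ft_force: [-0.4, -0.7, -0.0]
opening: 0.007
grip_force: 0.0
```

```bash
python3 - <<'E'
from h import *
s=state(); print(s["eef_pos"],s["joints"])
a=read_camera("side"); b=read_camera("scene")
A=cv2.resize(a["img"][270:400,180:310],(520,520),interpolation=cv2.INTER_CUBIC)
B=cv2.resize(b["img"][190:320,390:460],(280,520),interpolation=cv2.INTER_CUBIC)
cv2.imwrite("pics/m5.png",np.hstack([A,B]))
p=s["eef_pos"]
for dz in (0,-25,25,53): print(dz,np.round(px(a,p+[0,0,dz])),np.round(px(b,p+[0,0,dz])))
# body lower corners (53 above TCP)
al=s["tcp_rot"][2]; X=np.array([np.cos(al),np.sin(al),0]);Y=np.array([np.sin(al),-np.cos(al),0])
for i in(-1,1):
  for j in(-1,1): 
    q=p+X*37.5*i+Y*90*j+[0,0,53]; print(i,j,np.round(px(a,q)),np.round(px(b,q)))
E
```

```text
[ 448.68574278 -193.88444764   -1.52142149] [-5.43092616e-01  6.32302053e-01  2.06562010e+00 -1.05367387e-04
  4.43582645e-01  7.82979748e-01]
0 [242. 370.] [471. 251.]
-25 [243. 377.] [469. 259.]
25 [241. 362.] [474. 243.]
53 [240. 353.] [476. 233.]
-1 -1 [219. 322.] [467. 258.]
-1 1 [222. 395.] [512. 226.]
1 -1 [255. 317.] [439. 241.]
1 1 [263. 388.] [484. 212.]
```

View pics/m5.png

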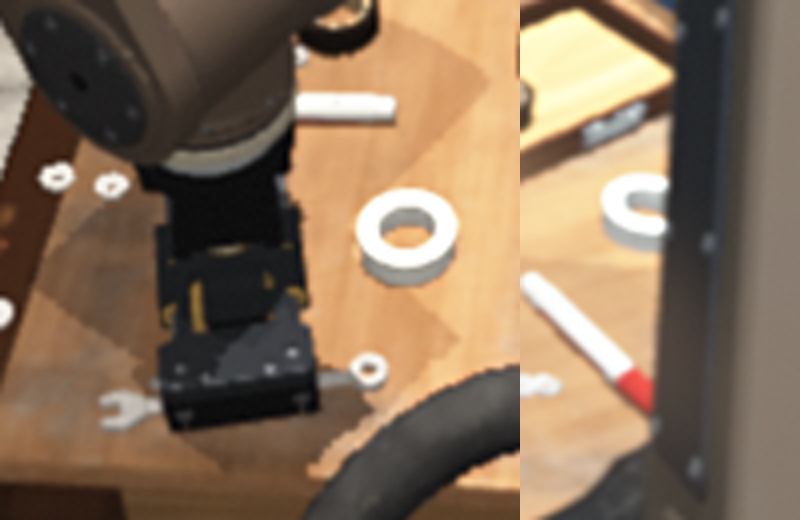

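In this view the spanner runs beneath the gripper, which still stands clear of it and higher than the reported pose says. I keep feeling downwards.

jog_arm([
  [[0, 0, 1], 0],
  [[0, 0, 2], 0],
])

```text
t: 10.0
eef_pos: [448.7, -193.9, -3.5]
tcp_rot: [3.141, -0.0, 0.245]
ft_force: [0.1, -0.7, 0.0]
opening: 0.006
grip_force: 0.0
```

jog_arm([
  [[0, 0, 1], 0],
  [[0, 0, 2], 0],
])

```text
t: 10.2
eef_pos: [448.7, -193.9, -5.0]
tcp_rot: [3.141, -0.0, 0.245]
ft_force: [-4.1, 1.7, 27.0]
opening: 0.002
grip_force: 13.5
```

jog_arm([
  [[0, 0, 1], 0],
  [[0, 0, 2], 0],
])

```text
t: 10.4
eef_pos: [448.8, -194.0, -5.1]
tcp_rot: [3.14, -0.001, 0.245]
ft_force: [-10.1, 5.6, 59.6]
opening: 0.005
grip_force: 29.8
```

jog_arm([
  [[0, 0, 1], 0],
  [[0, 0, 2], 0],
])

```text
t: 10.6
eef_pos: [448.8, -194.0, -5.4]
tcp_rot: [3.139, -0.002, 0.245]
ft_force: [-16.2, 7.5, 92.0]
opening: 0.003
grip_force: 46.0
```

Contact with the spanner comes at a TCP reading of about -4.9, so the real height is about 35 mm above the readings here. I back off, open, and grip at a reading near -8.5.

jog_arm([
  [[0, 0, -6], 0],
  [[0, 0, -12], 0],
])

```text
t: 10.8
eef_pos: [448.8, -194.0, 3.2]
tcp_rot: [3.141, -0.001, 0.245]
ft_force: [0.1, -0.0, 0.4]
opening: 0.007
grip_force: 0.0
```

jog_arm([
  [[0, 0, 0], 0],
  [[0, 0, 0], 0],
  [[0, 0, 0], 0],
  [[0, 0, 0], 0],
], grip=0.65)

```text
t: 11.2
eef_pos: [448.5, -193.8, 2.1]
tcp_rot: [-3.141, 0.001, 0.245]
ft_force: [-0.6, -0.2, 0.3]
opening: 0.284
grip_force: 0.0
```

jog_arm([
  [[0, 0, 5], 0],
  [[0, 0, 9], 0],
  [[0, 0, 10.5], 0],
  [[0, 0, 10.5], 0],
])

```text
t: 11.6
eef_pos: [448.5, -193.8, -8.4]
tcp_rot: [-3.141, 0.0, 0.245]
ft_force: [-1.0, 0.7, 0.3]
opening: 0.351
grip_force: 0.0
```

jog_arm([
  [[0, 0, 0], 0],
  [[0, 0, 0], 0],
  [[0, 0, 0], 0],
  [[0, 0, 0], 0],
  [[0, 0, 0], 0],
], grip=1)

```text
t: 12.1
eef_pos: [448.7, -193.9, -7.8]
tcp_rot: [3.141, -0.0, 0.245]
ft_force: [-0.5, 0.1, 1.5]
opening: 0.082
grip_force: 30.0
```

jog_arm([
  [[0, 0, 0], 0],
  [[0, 0, 0], 0],
])

```text
t: 12.3
eef_pos: [448.7, -193.9, -7.8]
tcp_rot: [3.141, -0.0, 0.245]
ft_force: [-0.7, 0.2, 2.1]
opening: 0.075
grip_force: 30.0
```

Gripped. I lift it and carry it to the spanner tray.

jog_arm([
  [[0, 0, -15], 0],
  [[0, 0, -50], 0],
  [[0, 0, -90], 0],
  [[0, 0, -100], 0],
])

```text
t: 12.7
eef_pos: [449.7, -194.4, 95.2]
tcp_rot: [3.138, -0.003, 0.245]
ft_force: [1.1, -0.8, -1.5]
opening: 0.078
grip_force: 30.0
```

```bash
python3 -c "
from h import *
go(608,131,93,1.55)"
```

```text
t 12.7 go [232, -277, 2] turn -1.31 j6 0.78
```

jog_arm([
  [[23, -28, 0], -0.14],
  [[49, -58, 0], -0.28],
  [[76, -90, 0], -0.42],
  [[102, -122, 0], -0.56],
  [[130, -155, 0], -0.7],
])

```text
t: 13.2
eef_pos: [537.3, -10.4, 91.3]
tcp_rot: [-3.141, 0.001, 0.95]
ft_force: [0.6, -1.2, -1.3]
opening: 0.079
grip_force: 30.0
```

```bash
python3 -c "
from h import *
go(608,131,93,1.55)"
```

```text
t 13.2 go [156, -25, -2] turn -0.6 j6 0.48
```

jog_arm([
  [[38, -6, 0], -0.14],
  [[75, -12, 0], -0.28],
  [[112, -18, 0], -0.42],
  [[145, -23, 0], -0.56],
  [[155, -25, 0], -0.6],
])

```text
t: 13.7
eef_pos: [608.4, 130.8, 91.0]
tcp_rot: [-3.141, -0.0, 1.551]
ft_force: [0.1, 0.1, -2.0]
opening: 0.076
grip_force: 30.0
```

```bash
python3 - <<'E'
from h import *
go(608,131,93,1.55)
b=read_camera("wrist"); a=read_camera("side"); go(608,131,93,1.55)
for n,c in(("wrist",b),("side",a)):
    for d in cut_out("tray_spanners",c)[:1]: print(n,round(d["p"],2),d["box"],outline(c,d["region"],20))
A=cv2.resize(a["img"][180:310,270:400],(400,400),interpolation=cv2.INTER_CUBIC)
cv2.imwrite("pics/m6.png",np.hstack([A,cv2.resize(b["img"],(400,400))]))
E
```

```text
t 13.7 go [0, 0, -2] turn 0.0 j6 0.12
t 13.8 go [2, 0, -2] turn -0.0 j6 0.13
wrist 0.71 [256.0, 119.9, 445.0, 312.7] {'ctr': (634, 146), 'size': (149, 134), 'yaw': np.float64(1.545), 'mean': array([635., 160.], dtype=float32)}
side 0.67 [307.5, 234.3, 364.7, 287.2] {'ctr': (631, 127), 'size': (205, 131), 'yaw': np.float64(1.55), 'mean': array([629., 120.], dtype=float32)}
```

View pics/m6.png

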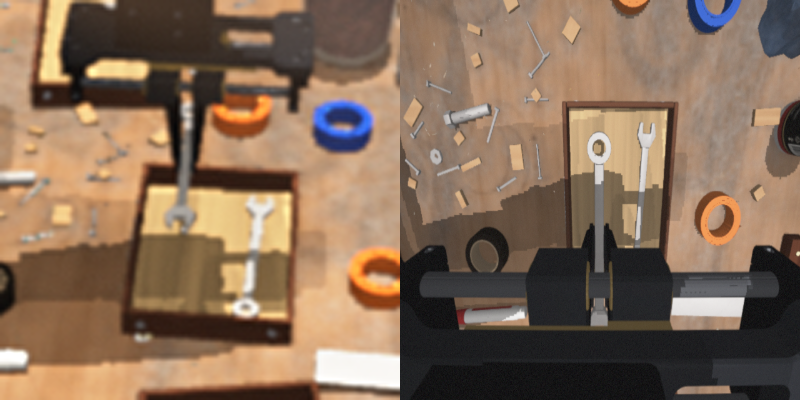

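The wrist view shows the held spanner over the free left part of the tray, parallel to the sample. I lower it.

jog_arm([
  [[0, 0, 30], 0],
  [[0, 0, 60], 0],
  [[0, 0, 80], 0],
  [[0, 0, 88], 0],
  [[0, 0, 89], 0],
])

```text
t: 14.4
eef_pos: [607.3, 127.2, 2.4]
tcp_rot: [-3.14, 0.0, 1.543]
ft_force: [-0.0, -0.1, -1.0]
opening: 0.081
grip_force: 30.0
```

jog_arm([
  [[0, 0, 2], 0],
  [[0, 0, 3], 0],
])

```text
t: 14.6
eef_pos: [608.3, 128.0, 1.0]
tcp_rot: [3.14, -0.0, 1.544]
ft_force: [-0.2, 0.0, -0.0]
opening: 0.079
grip_force: 30.0
```

jog_arm([
  [[0, 0, 1], 0],
  [[0, 0, 2], 0],
])

```text
t: 14.8
eef_pos: [608.0, 128.3, -1.4]
tcp_rot: [3.141, -0.0, 1.545]
ft_force: [-0.0, 0.1, -1.5]
opening: 0.081
grip_force: 30.0
```

jog_arm([
  [[0, 0, 1], 0],
  [[0, 0, 1.5], 0],
])

```text
t: 15.0
eef_pos: [607.8, 128.3, -3.4]
tcp_rot: [3.141, 0.0, 1.545]
ft_force: [-1.4, -0.5, -0.9]
opening: 0.078
grip_force: 30.0
```

jog_arm([
  [[0, 0, 1], 0],
  [[0, 0, 1], 0],
])

```text
t: 15.2
eef_pos: [607.8, 128.3, -3.9]
tcp_rot: [3.141, 0.0, 1.545]
ft_force: [-2.4, -0.4, 5.6]
opening: 0.079
grip_force: 30.0
```

It touches the floor at exactly the height expected, so the z offset is constant. I release.

jog_arm([
  [[0, 0, 0], 0],
  [[0, 0, 0], 0],
  [[0, 0, 0], 0],
  [[0, 0, 0], 0],
], grip=0.75)

```text
t: 15.6
eef_pos: [607.8, 128.2, -4.6]
tcp_rot: [-3.141, 0.0, 1.545]
ft_force: [-0.5, -0.2, -0.6]
opening: 0.243
grip_force: 0.0
```

jog_arm([
  [[0, 0, -20], 0],
  [[0, 0, -60], 0],
  [[0, 0, -105], 0],
  [[0, 0, -145], 0],
  [[0, 0, -145], 0],
])

```text
t: 16.1
eef_pos: [610.0, 128.6, 146.0]
tcp_rot: [3.133, -0.001, 1.545]
ft_force: [0.4, 1.0, -0.9]
opening: 0.25
grip_force: 0.0
```

```bash
python3 - <<'E'
from h import *
c1=read_camera("scene"); c2=read_camera("side"); c=read_camera("wrist")
for n,k in(("scene",c1),("side",c2),("wrist",c)):
  for nm,z in(("bolt_1",6),("tape",10),("spanner",6)):
    for d in cut_out(nm,k): print(n,nm,round(d["p"],2),np.round(d["box"]),outline(k,d["region"],z))
E
```

```text
scene bolt_1 0.63 [306. 297. 328. 314.] {'ctr': (451, 213), 'size': (52, 11), 'yaw': np.float64(0.187), 'mean': array([450., 214.], dtype=float32)}
scene tape 0.65 [361. 270. 386. 296.] {'ctr': (451, 77), 'size': (71, 52), 'yaw': np.float64(2.443), 'mean': array([451.,  78.], dtype=float32)}
scene spanner 0.64 [293. 238. 349. 257.] {'ctr': (611, 166), 'size': (61, 18), 'yaw': np.float64(1.659), 'mean': array([609., 171.], dtype=float32)}
side tape 0.89 [255. 265. 275. 282.] {'ctr': (451, 79), 'size': (67, 48), 'yaw': np.float64(1.705), 'mean': array([453.,  78.], dtype=float32)}
side spanner 0.57 [321. 245. 332. 280.] {'ctr': (609, 137), 'size': (126, 15), 'yaw': np.float64(1.564), 'mean': array([608., 145.], dtype=float32)}
side spanner 0.29 [314. 308. 385. 378.] {'ctr': (662, -105), 'size': (202, 137), 'yaw': np.float64(1.684), 'mean': array([ 668., -108.], dtype=float32)}
wrist bolt_1 0.68 [162. 373. 171. 389.] {'ctr': (432, -51), 'size': (22, 11), 'yaw': np.float64(1.326), 'mean': array([432., -51.], dtype=float32)}
wrist bolt_1 0.56 [108. 126. 170. 150.] {'ctr': (451, 215), 'size': (58, 16), 'yaw': np.float64(0.233), 'mean': array([449., 213.], dtype=float32)}
wrist tape 0.69 [136. 251. 195. 307.] {'ctr': (454, 76), 'size': (62, 51), 'yaw': np.float64(0.746), 'mean': array([454.,  76.], dtype=float32)}
wrist spanner 0.55 [306. 147. 332. 297.] {'ctr': (610, 124), 'size': (144, 20), 'yaw': np.float64(1.544), 'mean': array([609., 124.], dtype=float32)}
```

```bash
python3 - <<'E'
from h import *
go(450,214,60,.2)
c1=read_camera("scene"); c2=read_camera("side")
V=[(k,best("tape",k,(453,78))) for k in(c1,c2)]
for W in (V,V[:1],V[1:]): print("tape",fit([v for v in W if v[1] is not None],cyl(26,19),(453,75,0),False))
E
```

```text
t 16.7 go [82, -160, 80] turn 1.34 j6 0.13
tape (array([4.5287e+02, 7.7180e+01, 6.0000e-02]), np.float64(0.14))
tape (array([4.5305e+02, 7.6390e+01, 4.0000e-02]), np.float64(0.095))
tape (array([452.74,  79.1 ,  -0.  ]), np.float64(0.152))
```

jog_arm([
  [[15, -30, 0], 0.14],
  [[30, -60, 0], 0.28],
  [[45, -90, 0], 0.42],
  [[60, -120, 0], 0.56],
  [[72, -140, 10], 0.7],
], grip=0.7)

```text
t: 17.4
eef_pos: [468.4, 204.6, 131.5]
tcp_rot: [3.141, -0.001, 0.839]
ft_force: [1.0, -0.7, -0.4]
opening: 0.302
grip_force: 0.0
```

```bash
python3 -c "
from h import *
go(450,214,60,.2)"
```

```text
t 17.4 go [-5, -20, 71] turn 0.64 j6 1.01
```

jog_arm([
  [[-20, -10, 10], 0.14],
  [[-35, -20, 20], 0.28],
  [[-47, -30, 30], 0.42],
  [[-50, -42, 35], 0.56],
  [[-50, -46, 35], 0.64],
])

```text
t: 17.9
eef_pos: [400.8, 197.0, 95.1]
tcp_rot: [3.141, 0.001, 0.2]
ft_force: [1.0, 0.4, 1.3]
opening: 0.297
grip_force: 0.0
```

```bash
python3 - <<'E'
from h import *
c=read_camera("wrist")
for d in cut_out("bolt_1",c): print(round(d["p"],2),np.round(d["box"]),outline(c,d["region"],6))
s=state(); print(s["eef_pos"],s["tcp_rot"]); go(450,214,60,.2)
E
```

```text
0.75 [296. 139. 320. 206.] {'ctr': (453, 213), 'size': (53, 16), 'yaw': np.float64(0.184), 'mean': array([451., 213.], dtype=float32)}
0.6 [596. 255. 640. 285.] {'ctr': (428, -65), 'size': (53, 11), 'yaw': np.float64(1.288), 'mean': array([428., -63.], dtype=float32)}
[401.8321087  197.23407929  95.62113598] [ 3.14152585e+00 -8.93476099e-05  2.04247446e-01]
t 18.0 go [51, -7, 36] turn 0.0 j6 1.68
```

jog_arm([
  [[30, -5, 20], 0.01],
  [[53, -6, 50], 0.01],
  [[53, -6, 80], 0.01],
  [[53, -6, 96], 0.01],
  [[53, -6, 100], 0.01],
])

```text
t: 18.5
eef_pos: [452.5, 213.3, -6.1]
tcp_rot: [3.141, 0.002, 0.197]
ft_force: [-0.5, -1.1, 0.7]
opening: 0.302
grip_force: 0.0
```

```bash
python3 - <<'E'
from h import *
read_camera("side");go(452,213,-7,.19)
E
```

```text
t 18.6 go [-1, 0, 1] turn 0.01 j6 1.68
```

jog_arm([
  [[0, 0, 0.5], 0],
  [[0, 0, 0.5], 0],
  [[0, 0, 0.5], 0],
  [[0, 0, 0.5], 0],
  [[0, 0, 0.5], 0],
], grip=1)

```text
t: 19.05
eef_pos: [453.2, 213.8, -4.3]
tcp_rot: [-3.142, -0.001, 0.195]
ft_force: [0.2, -0.4, 6.3]
opening: 0.098
grip_force: 30.0
```

jog_arm([
  [[0, 0, -20], 0],
  [[0, 0, -60], 0],
  [[0, 0, -90], 0],
  [[0, 0, -90], 0],
])

```text
t: 19.45
eef_pos: [454.2, 214.2, 88.3]
tcp_rot: [-3.141, -0.006, 0.195]
ft_force: [-0.1, 0.4, 0.1]
opening: 0.096
grip_force: 30.0
```

```bash
python3 - <<'E'
from h import *
go(521,400,83,.05)
c=read_camera("scene")
for n in ("tray_bolts",):
  for d in cut_out(n,c)[:1]: print(d["p"],d["box"],fit([(c,d["region"])],box(130,180,26),(521,415,0.05)))
for d in cut_out("sample_bolt",c): print(round(d["p"],2),np.round(d["box"]),outline(c,d["region"],8))
E
```

```text
t 19.4 go [102, -169, 5] turn 0.15 j6 1.68
0.79 [158.3, 273.7, 266.4, 355.0] (array([5.2061e+02, 4.1452e+02, 4.0000e-02]), np.float64(0.048))
0.72 [316. 270. 328. 279.] {'ctr': (522, 166), 'size': (26, 15), 'yaw': np.float64(2.689), 'mean': array([521., 167.], dtype=float32)}
0.61 [178. 319. 195. 338.] {'ctr': (511, 468), 'size': (57, 16), 'yaw': np.float64(0.199), 'mean': array([508., 469.], dtype=float32)}
```

jog_arm([
  [[24, -40, 0], 0.04],
  [[48, -80, 0], 0.08],
  [[72, -120, 0], 0.12],
  [[94, -158, 0], 0.15],
  [[102, -172, 0], 0.15],
])

```text
t: 20.1
eef_pos: [519.6, 405.2, 82.7]
tcp_rot: [3.141, 0.001, 0.046]
ft_force: [0.2, 0.0, 0.5]
opening: 0.096
grip_force: 30.0
```

```bash
python3 - <<'E'
from h import *
c=read_camera("wrist"); go(521,404,6,.045)
for n in ("tray_bolts",):
  for d in cut_out(n,c)[:1]: print(d["p"],d["box"],outline(c,d["region"],20))
cv2.imwrite("pics/w7.png",c["img"])
E
```

```text
t 20.1 go [1, 2, 77] turn 0.0 j6 2.09
0.8 [172.2, 155.3, 434.0, 320.7] {'ctr': (522, 415), 'size': (184, 132), 'yaw': np.float64(1.62), 'mean': array([539., 417.], dtype=float32)}
```

View pics/w7.png

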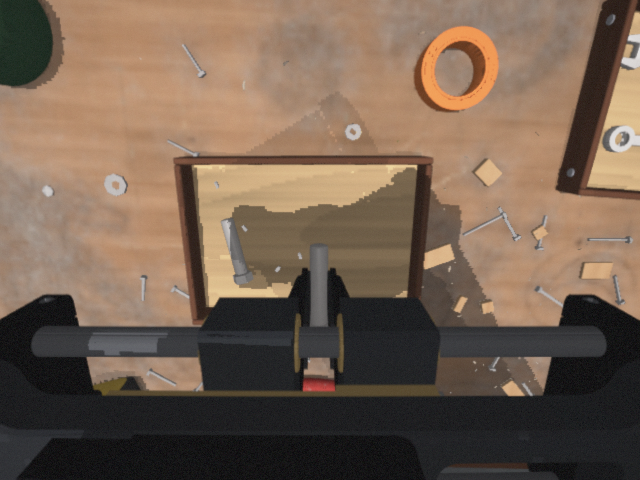

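The bolt is held over the middle of the bolt tray, with the sample at (237,250) well clear to the left. I lower it.

jog_arm([
  [[0, 0, 30], 0],
  [[0, 0, 60], 0],
  [[0, 0, 76], 0],
  [[0, 0, 79], 0],
  [[0, 0, 79], 0],
])

```text
t: 20.7
eef_pos: [519.6, 401.7, 5.9]
tcp_rot: [3.141, 0.001, 0.044]
ft_force: [-0.8, 0.3, -0.6]
opening: 0.097
grip_force: 30.0
```

jog_arm([
  [[0, 0, 1], 0],
  [[0, 0, 1.5], 0],
])

```text
t: 20.9
eef_pos: [520.0, 402.4, 5.7]
tcp_rot: [-3.141, -0.002, 0.045]
ft_force: [0.2, -0.4, -0.8]
opening: 0.095
grip_force: 30.0
```

jog_arm([
  [[0, 0, 1], 0],
  [[0, 0, 2], 0],
])

```text
t: 21.1
eef_pos: [519.7, 402.3, 3.0]
tcp_rot: [-3.141, -0.001, 0.045]
ft_force: [1.0, -0.0, 0.1]
opening: 0.095
grip_force: 30.0
```

jog_arm([
  [[0, 0, 1], 0],
  [[0, 0, 1.5], 0],
])

```text
t: 21.3
eef_pos: [519.5, 402.2, 1.0]
tcp_rot: [3.142, -0.0, 0.045]
ft_force: [-0.8, -0.3, -0.6]
opening: 0.095
grip_force: 30.0
```

jog_arm([
  [[0, 0, 1], 0],
  [[0, 0, 1], 0],
])

```text
t: 21.5
eef_pos: [519.6, 402.2, -0.0]
tcp_rot: [3.142, -0.0, 0.045]
ft_force: [0.7, 0.1, 1.0]
opening: 0.1
grip_force: 30.0
```

jog_arm([
  [[0, 0, 0.8], 0],
  [[0, 0, 0.8], 0],
])

```text
t: 21.7
eef_pos: [519.6, 402.2, -0.3]
tcp_rot: [-3.142, -0.0, 0.045]
ft_force: [-1.0, -0.3, 6.7]
opening: 0.095
grip_force: 30.0
```

jog_arm([
  [[0, 0, 0], 0],
  [[0, 0, 0], 0],
  [[0, 0, 0], 0],
  [[0, 0, 0], 0],
], grip=0.78)

```text
t: 22.1
eef_pos: [519.5, 402.1, -0.9]
tcp_rot: [3.141, 0.0, 0.045]
ft_force: [-0.2, -0.7, 0.2]
opening: 0.219
grip_force: 0.0
```

jog_arm([
  [[0, 0, -20], 0],
  [[0, 0, -60], 0],
  [[0, 0, -100], 0],
])

```text
t: 22.4
eef_pos: [519.2, 401.9, 99.7]
tcp_rot: [3.141, 0.002, 0.045]
ft_force: [-0.1, 0.5, 0.2]
opening: 0.221
grip_force: 0.0
```

```bash
python3 - <<'E'
from h import *
go(453,27,80,1.57)
c=read_camera("wrist")
for d in cut_out("bolt_1",c): print(round(d["p"],2),np.round(d["box"]),outline(c,d["region"],10))
E
```

```text
t 22.4 go [-83, 372, 20] turn -1.53 j6 2.08
0.8 [309. 207. 326. 269.] {'ctr': (518, 402), 'size': (55, 16), 'yaw': np.float64(0.044), 'mean': array([516., 401.], dtype=float32)}
```

jog_arm([
  [[-8, 34, 0], -0.14],
  [[-15, 68, 0], -0.28],
  [[-23, 102, 0], -0.42],
  [[-30, 136, 0], -0.56],
  [[-38, 170, 0], -0.7],
], grip=0.2)

```text
t: 23.0
eef_pos: [488.7, 229.3, 98.8]
tcp_rot: [3.142, 0.0, 0.751]
ft_force: [0.4, -0.9, 0.7]
opening: 0.583
grip_force: 0.0
```

```bash
python3 -c "
from h import *
go(453,27,80,1.57)"
```

```text
t 23.0 go [-164, 124, 19] turn -0.82 j6 1.14
```

jog_arm([
  [[-30, 23, 0], -0.14],
  [[-60, 46, 0], -0.28],
  [[-90, 69, 0], -0.42],
  [[-120, 92, 5], -0.56],
  [[-142, 108, 10], -0.7],
])

```text
t: 23.5
eef_pos: [457.4, 53.2, 89.0]
tcp_rot: [3.141, 0.0, 1.45]
ft_force: [0.8, 0.2, 0.2]
opening: 0.8
grip_force: 0.0
```

jog_arm([
  [[-18, 1, 10], -0.12],
  [[-24, 1, 10], -0.12],
])

```text
t: 23.7
eef_pos: [455.3, 29.7, 78.3]
tcp_rot: [-3.14, 0.0, 1.565]
ft_force: [-0.1, -0.6, 0.8]
opening: 0.803
grip_force: 0.0
```

```bash
python3 - <<'E'
from h import *
c=read_camera("wrist")
for d in cut_out("tape",c): print(round(d["p"],2),np.round(d["box"]),outline(c,d["region"],19), fit([(c,d["region"])],cyl(26,19),(*outline(c,d["region"],10)["mean"],0),False))
s=state(); print(s["eef_pos"],s["tcp_rot"],s["opening"]); go(453,77,-5,1.57)
cv2.imwrite("pics/w8.png",c["img"])
E
```

```text
0.65 [280. 147. 353. 222.] {'ctr': (455, 76), 'size': (50, 50), 'yaw': np.float64(1.565), 'mean': array([455.,  76.], dtype=float32)} (array([4.5497e+02, 7.6080e+01, 4.0000e-02]), np.float64(0.415))
[455.95872239  30.6860845   79.14937205] [-3.14109659e+00  1.67299660e-05  1.55978679e+00] 0.7984826588736832
t 23.8 go [46, -3, 84] turn -0.01 j6 -0.07
```

View pics/w8.png

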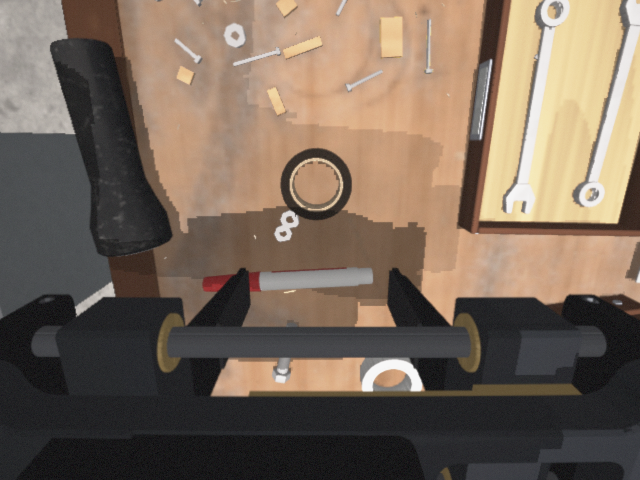

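The black roll at (316,184) sits this side of the trays and matches the sample. The white ring at (390,380) is a look-alike. There is room for the fingers on both sides. The placed spanner lies beside its sample at (535,100).

jog_arm([
  [[25, 0, 10], 0],
  [[46, 0, 30], 0],
  [[46, 0, 60], 0],
  [[46, 0, 80], 0],
  [[46, 0, 84], 0],
])

```text
t: 24.3
eef_pos: [455.6, 78.1, -6.1]
tcp_rot: [-3.139, 0.0, 1.563]
ft_force: [-0.2, 0.2, 0.8]
opening: 0.799
grip_force: 0.0
```

jog_arm([
  [[0, 0, 0], 0],
  [[0, 0, 0], 0],
  [[0, 0, 0], 0],
  [[0, 0, 0], 0],
  [[0, 0, 0], 0],
], grip=1)

```text
t: 24.8
eef_pos: [456.6, 77.0, -4.0]
tcp_rot: [3.14, 0.0, 1.564]
ft_force: [-1.3, 1.3, 7.8]
opening: 0.526
grip_force: 30.0
```

jog_arm([
  [[0, 0, -25], 0],
  [[0, 0, -60], 0],
  [[0, 0, -90], 0],
])

```text
t: 25.1
eef_pos: [456.1, 76.9, 86.8]
tcp_rot: [3.141, 0.0, 1.564]
ft_force: [-0.2, -0.5, -1.0]
opening: 0.532
grip_force: 30.0
```

```bash
python3 - <<'E'
from h import *
c1=read_camera("scene"); c2=read_camera("side"); go(640,-160,90,.15)
for n,c in(("sc",c1),("si",c2)):
  for d in cut_out("tray_tapes",c): print(n,round(d["p"],2),np.round(d["box"]))
  V=[(c,best("tray_tapes",c,(660,-110)))]
  if V[0][1] is not None: print(fit(V,box(130,180,26),(660,-112,0.1)),fit(V,box(130,180,26),(660,-112,0.0)))
  for d in cut_out("sample_tape",c): print("tape",round(d["p"],2),np.round(d["box"]),outline(c,d["region"],14))
E
```

```text
t 25.2 go [-236, 184, -1] turn 1.41 j6 0.03
tape 0.78 [290. 206. 311. 222.] {'ctr': (756, 111), 'size': (73, 50), 'yaw': np.float64(2.684), 'mean': array([756., 111.], dtype=float32)}
tape 0.76 [224. 226. 245. 249.] {'ctr': (728, 302), 'size': (73, 51), 'yaw': np.float64(2.857), 'mean': array([728., 302.], dtype=float32)}
tape 0.66 [229. 250. 252. 270.] {'ctr': (642, 318), 'size': (70, 50), 'yaw': np.float64(2.85), 'mean': array([641., 319.], dtype=float32)}
si 0.63 [313. 305. 387. 380.]
(array([ 6.6082e+02, -1.1279e+02,  1.4000e-01]), np.float64(0.207)) (array([ 6.6063e+02, -1.1267e+02,  1.5000e-01]), np.float64(0.206))
tape 0.78 [384. 261. 406. 281.] {'ctr': (764, 107), 'size': (68, 50), 'yaw': np.float64(1.553), 'mean': array([764., 107.], dtype=float32)}
tape 0.67 [341. 210. 360. 225.] {'ctr': (648, 314), 'size': (71, 49), 'yaw': np.float64(1.614), 'mean': array([648., 314.], dtype=float32)}
tape 0.59 [334. 312. 354. 335.] {'ctr': (650, -68), 'size': (63, 50), 'yaw': np.float64(1.623), 'mean': array([650., -69.], dtype=float32)}
```

jog_arm([
  [[-30, 27, 0], -0.03],
  [[-60, 54, 0], -0.06],
  [[-90, 81, 0], -0.09],
  [[-120, 108, 0], -0.12],
  [[-150, 135, 0], -0.15],
])

```text
t: 26.0
eef_pos: [590.9, -75.1, 84.1]
tcp_rot: [-3.14, -0.001, 1.716]
ft_force: [0.4, -0.7, -0.8]
opening: 0.524
grip_force: 30.0
```

jog_arm([
  [[-22, 27, 0], 0],
  [[-39, 49, 0], 0],
  [[-51, 65, 0], 0],
  [[-51, 65, 0], 0],
])

```text
t: 26.4
eef_pos: [663.1, -116.1, 83.4]
tcp_rot: [-3.141, -0.0, 1.714]
ft_force: [0.1, 0.2, -1.3]
opening: 0.527
grip_force: 30.0
```

```bash
python3 - <<'E'
from h import *
c=read_camera("wrist"); go(667.3,-159.5,5,1.716)
for d in cut_out("tray_tapes",c)[:1]: print(round(d["p"],2),np.round(d["box"]),outline(c,d["region"],24))
for d in cut_out("tape",c): print(round(d["p"],2),np.round(d["box"]),outline(c,d["region"],20))
cv2.imwrite("pics/w9.png",c["img"])
E
```

```text
t 26.4 go [-45, -1, 78] turn -0.0 j6 -0.41
0.57 [220. 119. 412. 326.] {'ctr': (659, -94), 'size': (136, 131), 'yaw': np.float64(1.714), 'mean': array([657., -78.], dtype=float32)}
0.75 [270. 239. 370. 328.] {'ctr': (669, -149), 'size': (79, 73), 'yaw': np.float64(0.143), 'mean': array([ 669., -150.], dtype=float32)}
0.5 [222.   0. 408.  33.] {'ctr': (641, 35), 'size': (115, 17), 'yaw': np.float64(0.142), 'mean': array([656.,  41.], dtype=float32)}
```

View pics/w9.png

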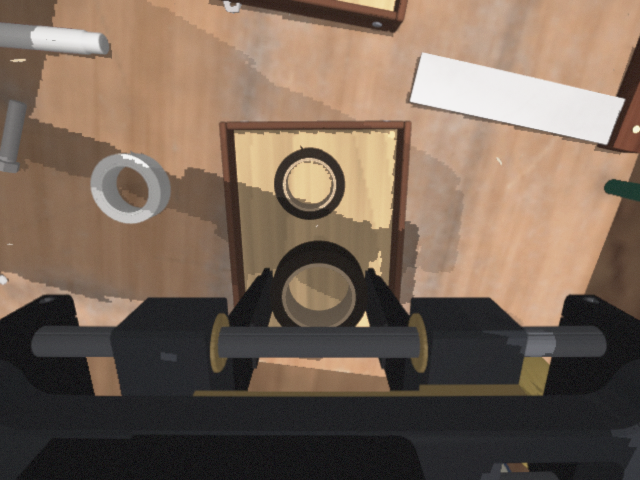

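The roll is held in line with the sample at (310,184). I back off 45 mm along the tray, then lower.

jog_arm([
  [[-25, 0, 0], 0],
  [[-45, -1, 15], 0],
  [[-45, -1, 45], 0],
  [[-45, -1, 70], 0],
  [[-45, -1, 77], 0],
])

```text
t: 27.05
eef_pos: [665.3, -159.5, 4.6]
tcp_rot: [-3.137, -0.002, 1.714]
ft_force: [-0.4, 0.5, -1.1]
opening: 0.523
grip_force: 30.0
```

jog_arm([
  [[0, 0, 1], 0],
  [[0, 0, 1], 0],
])

```text
t: 27.25
eef_pos: [667.7, -159.7, 7.8]
tcp_rot: [3.141, 0.0, 1.715]
ft_force: [0.5, -0.2, -0.8]
opening: 0.525
grip_force: 30.0
```

jog_arm([
  [[0, 0, 2], 0],
  [[0, 0, 4], 0],
  [[0, 0, 4], 0],
])

```text
t: 27.55
eef_pos: [667.6, -159.6, 3.6]
tcp_rot: [3.141, 0.0, 1.715]
ft_force: [0.1, -0.3, 0.1]
opening: 0.524
grip_force: 30.0
```

jog_arm([
  [[0, 0, 1], 0],
  [[0, 0, 1.5], 0],
])

```text
t: 27.75
eef_pos: [667.5, -159.6, 1.9]
tcp_rot: [3.141, 0.0, 1.715]
ft_force: [-0.5, 0.3, -0.8]
opening: 0.522
grip_force: 30.0
```

jog_arm([
  [[0, 0, 1], 0],
  [[0, 0, 1], 0],
])

```text
t: 27.95
eef_pos: [667.4, -159.6, 0.6]
tcp_rot: [-3.141, -0.0, 1.715]
ft_force: [-0.6, 0.0, 0.4]
opening: 0.527
grip_force: 30.0
```

jog_arm([
  [[0, 0, 1], 0],
  [[0, 0, 1], 0],
])

```text
t: 28.15
eef_pos: [667.5, -159.6, 0.1]
tcp_rot: [3.141, 0.0, 1.715]
ft_force: [-1.2, 0.3, 3.3]
opening: 0.53
grip_force: 30.0
```

jog_arm([
  [[0, 0, 0], 0],
  [[0, 0, 0], 0],
  [[0, 0, 0], 0],
], grip=0.32)

```text
t: 28.45
eef_pos: [667.5, -159.6, -0.4]
tcp_rot: [-3.142, 0.0, 1.715]
ft_force: [-0.8, 0.3, 0.1]
opening: 0.674
grip_force: 0.0
```

jog_arm([
  [[0, 0, -20], 0],
  [[0, 0, -60], 0],
  [[0, 0, -95], 0],
])

```text
t: 28.75
eef_pos: [667.3, -159.5, 95.7]
tcp_rot: [-3.141, -0.0, 1.715]
ft_force: [0.2, 0.1, -0.3]
opening: 0.679
grip_force: 0.0
```

```bash
python3 -c "
from h import *
go(416,-116,80,1.33)"
```

```text
t 28.8 go [79, -242, 16] turn 0.38 j6 -0.47
```

jog_arm([
  [[13, -40, 0], 0.08],
  [[26, -80, 0], 0.16],
  [[39, -120, 0], 0.24],
  [[52, -160, 0], 0.32],
  [[65, -200, 5], 0.38],
], grip=0.7)

```text
t: 29.25
eef_pos: [458.8, -123.7, 90.2]
tcp_rot: [3.14, 0.0, 1.332]
ft_force: [-0.1, -0.6, -0.9]
opening: 0.329
grip_force: 0.0
```

```bash
python3 -c "
from h import *
go(416,-116,80,1.33)"
```

```text
t 29.2 go [-3, -43, 10] turn 0.0 j6 -0.16
```

jog_arm([
  [[-1, -25, 5], 0],
  [[-3, -43, 10], 0],
  [[-3, -43, 10], 0],
])

```text
t: 29.55
eef_pos: [415.8, -116.3, 79.6]
tcp_rot: [-3.14, -0.0, 1.334]
ft_force: [-0.1, 0.6, -0.0]
opening: 0.299
grip_force: 0.0
```

```bash
python3 - <<'E'
from h import *
c=read_camera("wrist")
for d in cut_out("bolt_2",c): print(round(d["p"],2),np.round(d["box"]),outline(c,d["region"],6))
s=state(); print(s["eef_pos"],s["tcp_rot"])
D=[outline(c,d["region"],6) for d in cut_out("bolt_2",c)]
o=min(D,key=lambda o:abs(o["ctr"][0]-428)+abs(o["ctr"][1]+67)); go(*o["ctr"],-6,o["yaw"])
E
```

```text
0.82 [306. 144. 330. 214.] {'ctr': (428, -69), 'size': (53, 15), 'yaw': np.float64(1.334), 'mean': array([428., -70.], dtype=float32)}
[ 418.56933567 -117.20634403   80.07649494] [3.14045641e+00 2.68284745e-04 1.33450215e+00]
t 29.7 go [49, -2, 86] turn 0.0 j6 -0.19
```

jog_arm([
  [[25, 0, 15], 0],
  [[49, 0, 45], 0],
  [[49, 0, 75], 0],
  [[49, 0, 84], 0],
  [[49, 0, 86], 0],
])

```text
t: 30.2
eef_pos: [429.4, -69.3, -7.0]
tcp_rot: [-3.14, -0.0, 1.335]
ft_force: [0.2, 0.2, 0.5]
opening: 0.301
grip_force: 0.0
```

jog_arm([
  [[0, 0, 0], 0],
  [[0, 0, 0], 0],
  [[0, 0, 0], 0],
  [[0, 0, 0], 0],
  [[0, 0, 0], 0],
], grip=1)

```text
t: 30.7
eef_pos: [429.6, -69.5, -5.6]
tcp_rot: [3.14, 0.0, 1.335]
ft_force: [-0.7, -1.4, 6.7]
opening: 0.097
grip_force: 30.0
```

jog_arm([
  [[0, 0, -20], 0],
  [[0, 0, -60], 0],
  [[0, 0, -95], 0],
  [[0, 0, -95], 0],
])

```text
t: 31.1
eef_pos: [430.7, -69.6, 92.2]
tcp_rot: [3.135, 0.001, 1.335]
ft_force: [-0.1, 0.0, -1.1]
opening: 0.098
grip_force: 30.0
```

```bash
python3 -c "
from h import *
go(522,363,90,.045)"
```

```text
t 31.1 go [442, -12, 2] turn 1.29 j6 -0.08
```

jog_arm([
  [[44, -1, 0], 0.13],
  [[88, -2, 0], 0.26],
  [[132, -3, 0], 0.39],
  [[176, -5, 0], 0.52],
  [[220, -6, 0], 0.65],
])

```text
t: 31.6
eef_pos: [473.5, 141.9, 88.1]
tcp_rot: [-3.141, 0.001, 0.696]
ft_force: [1.2, 0.1, -0.3]
opening: 0.094
grip_force: 30.0
```

```bash
python3 -c "
from h import *
go(522,363,90,.045)"
```

```text
t 31.6 go [179, -139, -2] turn 0.65 j6 1.03
```

jog_arm([
  [[36, -28, 0], 0.13],
  [[72, -56, 0], 0.26],
  [[108, -84, 0], 0.39],
  [[144, -112, 0], 0.52],
  [[172, -134, 0], 0.65],
])

```text
t: 32.1
eef_pos: [518.6, 356.0, 87.7]
tcp_rot: [3.141, 0.001, 0.047]
ft_force: [0.1, -0.5, 0.2]
opening: 0.093
grip_force: 30.0
```

jog_arm([
  [[0, 0, 0], 0],
  [[0, 0, 0], 0],
])

```text
t: 32.3
eef_pos: [518.0, 353.7, 87.4]
tcp_rot: [3.141, 0.002, 0.054]
ft_force: [-0.1, -0.6, -1.1]
opening: 0.097
grip_force: 30.0
```

```bash
python3 - <<'E'
from h import *
c=read_camera("wrist"); go(522,363,90,.045)
for d in cut_out("bolt_2",c): print(round(d["p"],2),np.round(d["box"]),outline(c,d["region"],10))
E
```

```text
t 32.4 go [4, -10, -2] turn 0.01 j6 2.01
0.74 [310. 241. 330. 323.] {'ctr': (482, 351), 'size': (78, 15), 'yaw': np.float64(0.052), 'mean': array([483., 351.], dtype=float32)}
0.69 [248. 207. 267. 272.] {'ctr': (518, 400), 'size': (54, 15), 'yaw': np.float64(3.137), 'mean': array([516., 401.], dtype=float32)}
```

jog_arm([
  [[3, -9, 10], 0.01],
  [[3, -9, 45], 0.01],
  [[3, -9, 75], 0.01],
  [[3, -9, 83], 0.01],
  [[3, -9, 84], 0.01],
])

```text
t: 32.9
eef_pos: [521.1, 362.2, 3.6]
tcp_rot: [3.141, 0.002, 0.041]
ft_force: [0.3, 0.8, -0.4]
opening: 0.095
grip_force: 30.0
```

jog_arm([
  [[0, 0, 1], 0],
  [[0, 0, 1], 0],
])

```text
t: 33.1
eef_pos: [522.0, 363.0, 5.0]
tcp_rot: [-3.141, -0.002, 0.041]
ft_force: [-0.7, 0.3, -0.6]
opening: 0.097
grip_force: 30.0
```

jog_arm([
  [[0, 0, 2], 0],
  [[0, 0, 4], 0],
])

```text
t: 33.3
eef_pos: [521.7, 362.9, 0.4]
tcp_rot: [-3.141, -0.001, 0.041]
ft_force: [-0.9, -0.0, -0.6]
opening: 0.099
grip_force: 30.0
```

jog_arm([
  [[0, 0, 1], 0],
  [[0, 0, 1.5], 0],
])

```text
t: 33.5
eef_pos: [521.5, 362.8, -1.5]
tcp_rot: [-3.142, -0.0, 0.041]
ft_force: [-1.1, -1.2, 5.6]
opening: 0.093
grip_force: 30.0
```

jog_arm([
  [[0, 0, 0.7], 0],
  [[0, 0, 0.7], 0],
])

```text
t: 33.7
eef_pos: [521.5, 362.7, -1.6]
tcp_rot: [-3.141, -0.0, 0.041]
ft_force: [-2.9, -1.2, 8.7]
opening: 0.098
grip_force: 30.0
```

Touching. I release, rise and move aside to look.

jog_arm([
  [[0, 0, 0], 0],
  [[0, 0, 0], 0],
  [[0, 0, 0], 0],
  [[0, 0, 0], 0],
], grip=0.8)

```text
t: 34.1
eef_pos: [521.3, 362.6, -2.6]
tcp_rot: [3.141, 0.0, 0.041]
ft_force: [0.1, -0.3, 0.1]
opening: 0.196
grip_force: 0.0
```

jog_arm([
  [[0, 0, -20], 0],
  [[0, 0, -60], 0],
  [[0, 0, -100], 0],
  [[-25, 30, -140], 0],
  [[-50, 60, -170], 0],
])

```text
t: 34.6
eef_pos: [476.0, 303.6, 165.7]
tcp_rot: [-3.141, -0.001, 0.042]
ft_force: [-1.1, -0.2, 0.1]
opening: 0.199
grip_force: 0.0
```

```bash
python3 - <<'E'
from h import *
a=read_camera("wrist"); b=read_camera("side")
cv2.imwrite("pics/z.png",np.hstack([cv2.resize(a["img"][60:340,60:440],(400,295)),np.vstack([cv2.resize(b["img"][160:390,270:400],(400,708))])[:295]]) if 0 else np.hstack([cv2.resize(a["img"],(400,600)),cv2.resize(b["img"][160:390,260:400],(400,600))]))
s=state(); print(s["t"],s["opening"])
E
```

```text
34.7 0.19884427348162173
```

View pics/z.png

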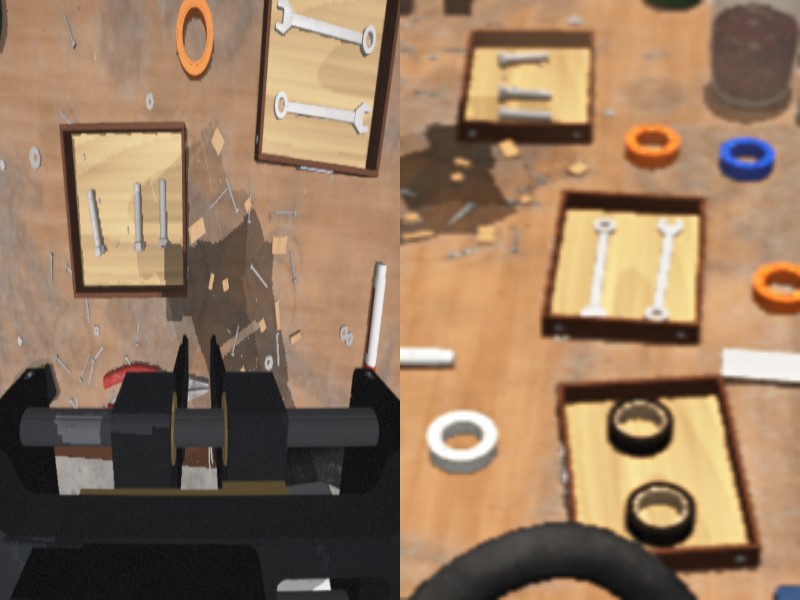

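The side half shows three bolts in the bolt tray (525,85), two spanners side by side (630,265) and two black rolls (640,425) and (660,512). All lie flat inside their trays.

```bash
python3 -c "
from cell import job_done
print(job_done())"
```

```text
the job is handed in; nothing more can be done
None
```

All four strays (two bolts, spanner and tape) are resting in the trays beside their samples, and the job is handed in at about 35 s; while feeling for the spanner I pressed the shut fingertips down on it with 92 N, under the 120 N wrist limit.

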